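# Find the clear gap between graphics cards with a feeler gauge

## Robot

A 7-joint arm with a two-finger parallel gripper is mounted at the origin on the work surface. World frame = base frame: x ahead of the robot, y to its left, z up, the work surface at z = 0. Lengths are in m, angles in rad, forces in N, time in s.
With the tool pointing down it reaches from about 0.425 to 0.875 m from the base axis. Payload 4.7 kg.
Tool frame: the origin (TCP) lies midway between the tips of the shut fingers; the grasp point (between the pads) lies manip.pinch_z behind it (manip.pinch_z is the distance from the TCP to the grasp point, in m); z points along the fingers, y is the line along which they close (so a half turn about z gives the same grasp; the last joint's range is limited). The gripper opens to 85 mm and grips with 20 to 120 N. Pads are 22 mm wide; open, the fingers measure 114 mm over their backs; the gripper's body (76 mm by 85 mm) begins 54 mm behind the grasp point. The pads swing forward as they close: fully open they stand 13 mm farther back than shut.
Start: joints at [-1.216, 0.321, -0.07, 1.45, 0.023, 1.371, -0.057], TCP at [0.217, 0.613, 0.231] pointing down, gripper open.
Joint ranges: [-2.86, 2.86], [-0.3, 2.09], [-1.38, 1.24], [0.06, 2.45], [-1.56, 4.7], [0.09, 2.05], [-2.69, 2.69]. Speed limits (rad/s): [2.57, 2.57, 3.14, 3.14, 3.14, 3.14, 3.14].

## Interface

Orientations are given as a unit quaternion [x, y, z, w].
In Python, from station import manip gives the robot as it stands.
- The arm moves only by the shell command python3 nudge.py FILE [OPENING], which reads ROWS from the file FILE. ROWS is one flat JSON list of numbers that holds 1 to 5 rows one after another, with no inner brackets; each row has 6 numbers: dx, dy, dz in m, then a rotation vector rx, ry, rz in rad; each row shifts and turns the commanded pose from where the row before left it, along the tool's axes as they then stand; what a row does not reach is not made up. A row lasts 1/12 s, in which the tool goes at most 0.0417 m and 0.125 rad, less where a joint would pass 70% of its speed; a pose out of reach is approached as far as the arm can. OPENING is the finger opening in m, set as the command begins (- or left out keeps the last). The fingers move at their own pace and stop on an object; the grip force is fixed at half the most. Time passes only in rows, so rows that do not move let the fingers close. It prints the time, the measured TCP pose, the force, the opening and the grip force at its end. Input that does not fit is refused with a message, and nothing moves.
- manip.sense(): the state, without advancing time (a new reading comes with each control period).
- manip.grab_frame(name): name is "side" or "top"; returns a dict with "frame" (480x640x3 uint8, blue, green, red), "intrinsics" (3x3 intrinsics, pixels), "R" (3x3) and "t" (3): a world point X has camera coordinates R X + t. Camera axes: x right, y down, z forward; pixel columns grow to the right and rows downward; lengths in m; the calibration is good to about 2 mm. A picture is of the moment at which its call begins. There is no depth.
- manip.hand_in(): hands the job in; it is judged then, once.
The state is a dict: "t": time; "q": joint angles; "qd": joint speeds; "joint_efforts": joint torques, N m; "eef_pos": TCP position; "eef_rot": TCP orientation; "force": force on the tool from outside, world axes, zero at the start; "wrist_torque": the same for the moment, N m; "width": finger opening in m; "finger_force": force on a finger pad.
Only numpy, scipy, OpenCV 4.12 (cv2) and the standard library are available. Lean on these libraries where they do the work, as an engineer would, in place of code of your own. Each camera call takes 0.05 s, during which the arm holds its last target. There are 200 camera calls.

## Task

Take the feeler gauge out of the tool stand and check the three gaps between the graphics cards on the open test bench from above, in turn from the one farthest from the processor cooler to the one beside it: slide the blade down each until it jams or is all the way in, gently, drawing a jammed blade out again instead of forcing it, and keep the hand itself off the cards. Only one gap is clear to its full depth; leave the gauge standing there, fully home with its handle resting on the cards, let go of it, and leave everything else on the desk as it was.

Things in the scene. Friction and masses are not known exactly. Their poses are not given: they have to be found in the camera images.
- feeler: Feeler gauge upright, blade down, in the stand's middle slot. Aluminium block handle 28 (x) x 18 (y) x 56 mm high; below it a steel blade 20 (x) x 4 (y) mm, 60 mm long, its last 9 mm thinning to about 3 mm. Origin: middle of the blade's tip, z up the gauge: blade z 0 to 60, handle z 60 to 116 mm. The handle is wider than the gaps, so its underside is the stop. About 80 g.
- blade: The steel blade alone, a rigid part of the gauge; same origin and axes (middle of the tip, z up). The contact forces on it must not add up to more than 30 N (a jammed blade also bears on the gap's sides, so stop pushing at about 5 N). In a closed gap it stops with the tip about 20 to 27 mm below the card tops; in the clear one it slides freely to 60 mm, where the handle meets the cards.
- shoulder (a point): Middle of the underside of the gauge's handle, 60 mm above the blade's tip; axes as the gauge. Fully home it lies at the height of the card tops; it must not be pressed down on them with more than 30 N.
- stand: Grey plastic tool stand, fixed, 150 (x) x 56 (y) x 70 mm high on a 166 x 72 x 6 mm foot, origin in the middle of its underside. The gauge stands in its middle slot (22 mm along x, 6.5 mm along y, 64 mm deep), axes along the stand's, tip 10 mm above the desk, handle on the block's top. A driver stands 52 mm to each side along x.
- bench: Open computer test bench, fixed, 300 (x) x 340 (y) mm; origin on the desk under its middle. Four equal graphics cards stand on edge on its -y half, 240 mm long (x -130 to 110), 33.6 mm thick, at 40.6 mm pitch along y, tops flat, 165 mm above the desk; a rail at the +x end is 6 mm higher. Cooler (102 mm) and memory on the +y half. The gripper must not lean on it with over 3 N.
- gap_a (a point): Middle of the mouth of the outermost gap between cards (most to bench -y), at card-top height, halfway along; bench (-10, -95, 165) mm. x along the gap, y across, z up. Each gap is 7 mm wide at the top, edges rounded 2 mm. In any two of the three, a loose backplate has buckled out 20 to 24 mm down and leaves 2 mm from there on, all along; the third stays 7 mm wide beyond the blade's reach.
- gap_b (a point): The same point of the middle gap, at bench (-10, -54, 165) mm; axes as the bench. 40.6 mm from the gaps on either side.
- gap_c (a point): The same point of the third gap (next to the processor cooler), at bench (-10, -13, 165) mm; axes as the bench.
- nut_driver: Slim round-handled driver, 26 mm thick, standing in the stand's -x hole, top 136 mm above the desk; origin at the tip of its shaft. Bystander.
- stubby_driver: Thick round-handled driver, 32 mm thick, in the stand's +x hole, top 118 mm above the desk; origin at the tip of its shaft. Bystander.
- mouse: Black computer mouse, 118 x 62 x 36 mm, origin in the middle of its underside. Bystander.
- case_fan: Loose black case fan, 120 x 120 x 25 mm, lying flat, origin in the middle of its underside. Bystander.
- water_bottle: Dark steel water bottle, 72 mm across, 210 mm tall, upright, origin in the middle of its underside. Bystander.
- screwdriver: Screwdriver lying along its x, 200 mm long, black handle 26 mm thick, origin on the desk under its middle. Bystander.
- drive: Flat aluminium solid-state drive, 100 x 70 x 7 mm, lying flat, origin in the middle of its underside. Bystander.
- screw_tray: Black divided tray of case screws, 140 x 90 x 24 mm, origin in the middle of its underside. Bystander.

How it is judged:
By the outcome, as a careful person would: the job done as asked, in the order asked, and still so for the second after the job is handed in, with the robot touching nothing.
It also fails if it takes over 61 s, if anything falls off the work surface, if the arm or the gripper's body presses on something with over 40 N, if the wrist force passes 120 N, or if a joint passes its speed limit or range.

## Working session

There is one attempt and no reset: what is moved stays moved. The work goes in short steps, Python scripts to look and compute and a shell command to move; the robot and the scene stay as the last step left them, time stands still between calls to the robot, and variables do not carry over. Pictures are saved under pics/ and viewed, at most 10 in all, crops included, and the job is handed in when it is done.

```bash
ls; mkdir -p pics; python3 - <<'E'
from station import manip
import cv2,numpy as np
for n in("side","top"):
    f=manip.grab_frame(n);cv2.imwrite(f"pics/{n}0.png",f["frame"])
    np.savez(f"pics/{n}0.npz",K=f["intrinsics"],R=f["R"],t=f["t"])
    print(n,f["intrinsics"],-f["R"].T@f["t"],f["R"])
s=manip.sense();print({k:np.round(v,3) for k,v in s.items()},manip.pinch_z)
E
```

```text
nudge.py
pics
station.py
side [[607.42703154   0.         311.01115853]
 [  0.         607.42703154 229.91529351]
 [  0.           0.           1.        ]] [-0.2311898 -0.7904221  1.223362 ] [[ 0.7174927  -0.69641631  0.0144412 ]
 [-0.4855158  -0.51486054 -0.70653593]
 [ 0.49947835  0.49992295 -0.70752981]]
top [[496.78942542   0.         328.40012706]
 [  0.         496.78942542 234.74005859]
 [  0.           0.           1.        ]] [ 0.47349558 -0.00284965  1.38060837] [[ 0.0019311  -0.99964697  0.0264992 ]
 [-0.99656401 -0.00411803 -0.0827237 ]
 [ 0.08280362 -0.0262484  -0.99622015]]
{'t': np.float64(0.1), 'q': array([-1.216,  0.322, -0.07 ,  1.452,  0.023,  1.371, -0.057]), 'qd': array([ 0.001, -0.002, -0.   , -0.003,  0.   , -0.001,  0.   ]), 'joint_efforts': array([-1.0000e-03, -4.9487e+01, -3.8400e-01, -3.1521e+01,  1.3000e-02,
        7.0000e-03,  0.0000e+00]), 'eef_pos': array([0.217, 0.612, 0.23 ]), 'eef_rot': array([ 0.17 ,  0.986, -0.001, -0.   ]), 'force': array([-0.145, -0.146,  0.547]), 'wrist_torque': array([-0.018,  0.029,  0.016]), 'finger_force': np.float64(0.0), 'width': np.float64(0.085)} 0.0187
```

View pics/side0.png

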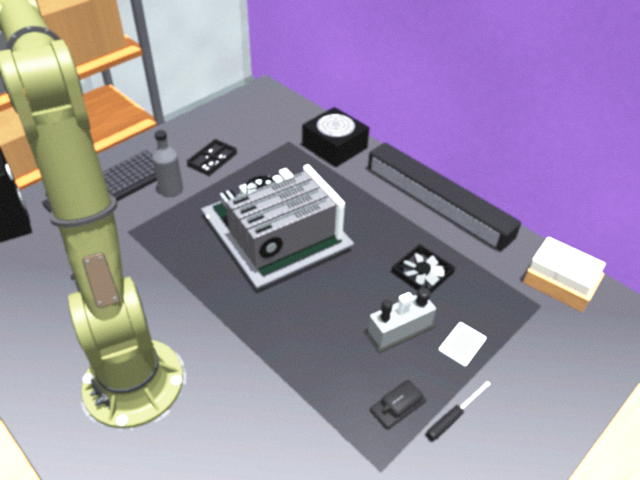

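View pics/top0.png

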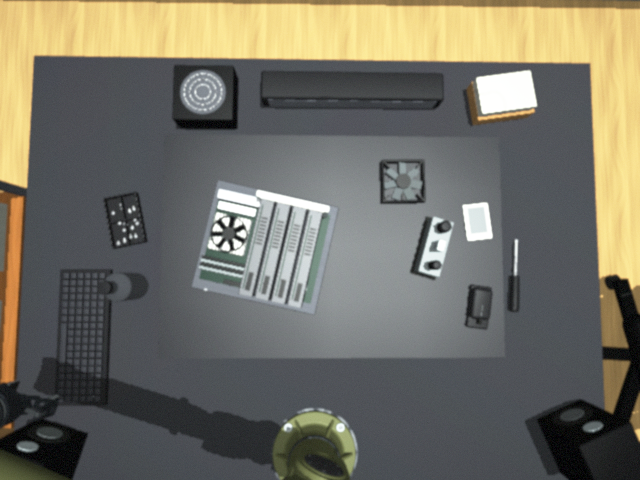

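The side view shows the bench around (280,220) and the stand with gauge around (403,315). In the top view the bench is around (265,250), and the stand is at (433,248) with the gauge between the drivers. I'll enlarge both.

```bash
python3 - <<'E'
import cv2
t=cv2.imread("pics/top0.png");s=cv2.imread("pics/side0.png")
def c(im,x,y,w,h,k):
    o=cv2.resize(im[y:y+h,x:x+w],None,fx=k,fy=k,interpolation=cv2.INTER_CUBIC)
    for i in range(0,w,10):
        cv2.line(o,(i*k,0),(i*k,9 if (x+i)%50==0 else 4),(0,0,255),1)
    for i in range(0,h,10):
        cv2.line(o,(0,i*k),(9 if (y+i)%50==0 else 4,i*k),(0,0,255),1)
    return o
a=c(t,235,180,110,150,4);b=c(t,400,200,60,100,6)
cv2.imwrite("pics/c1.png",cv2.hconcat([a,b[:600]]))
a=c(s,210,160,140,100,3);b=c(s,360,270,90,90,4)
import numpy as np
o=np.zeros((360,780,3),np.uint8);o[:300,:420]=a;o[:360,420:]=b
cv2.imwrite("pics/c2.png",o)
E
```

```text
(no output)
```

View pics/c1.png

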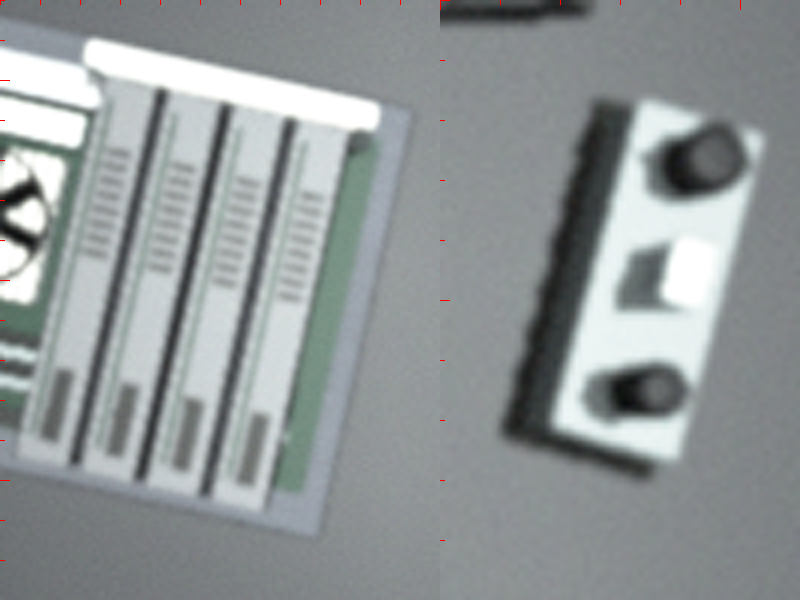

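View pics/c2.png

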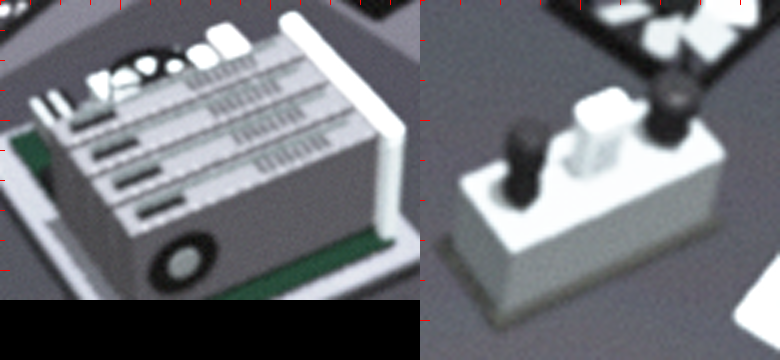

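```bash
python3 - <<'E'
import cv2,numpy as np
s=cv2.imread("pics/side0.png")
def c(im,x,y,w,h,k):
    return cv2.resize(im[y:y+h,x:x+w],None,fx=k,fy=k,interpolation=cv2.INTER_CUBIC)
a=c(s,220,165,125,80,6);b=c(s,365,285,75,62,4)
g=np.clip(a.astype(float)*1.2,0,255).astype(np.uint8)
cv2.imwrite("pics/c3.png",g)
# top: sub-pixel dark gap lines by row
t=cv2.GaussianBlur(cv2.cvtColor(cv2.imread("pics/top0.png"),6),(0,0),.6).astype(float)
K=235;
P={'c':((254,295.9),(274.2,203)),'b':((270.2,299.5),(290.6,206.5)),'a':((286.4,303.5),(307.4,210.5))}
for n,(p,q) in P.items():
    pts=[]
    for v in range(int(q[1])+3,int(p[1])-3):
        u0=p[0]+(q[0]-p[0])*(v-p[1])/(q[1]-p[1]);i=np.arange(int(round(u0))-4,int(round(u0))+5)
        w=np.clip(np.percentile(t[v,i],60)-t[v,i]-15,0,None)*(abs(i-u0)<3)
        if w.sum()>0: pts.append((v,(w*i).sum()/w.sum()))
    pts=np.array(pts);f=np.polyfit(pts[:,0],pts[:,1],1);r=pts[:,1]-np.polyval(f,pts[:,0])
    print(n,len(pts),f,r.std(),[(round(np.polyval(f,v),2),v) for v in(p[1],q[1])])
E
```

```text
c 86 [-2.36726056e-01  3.23009875e+02] 0.048926330488133295 [(np.float64(252.96), 295.9), (np.float64(274.95), 203)]
b 87 [-2.33514073e-01  3.39366385e+02] 0.05012198287997695 [(np.float64(269.43), 299.5), (np.float64(291.15), 206.5)]
a 87 [-2.30254096e-01  3.55548861e+02] 0.05839392482351482 [(np.float64(285.67), 303.5), (np.float64(307.08), 210.5)]
```

View pics/c3.png

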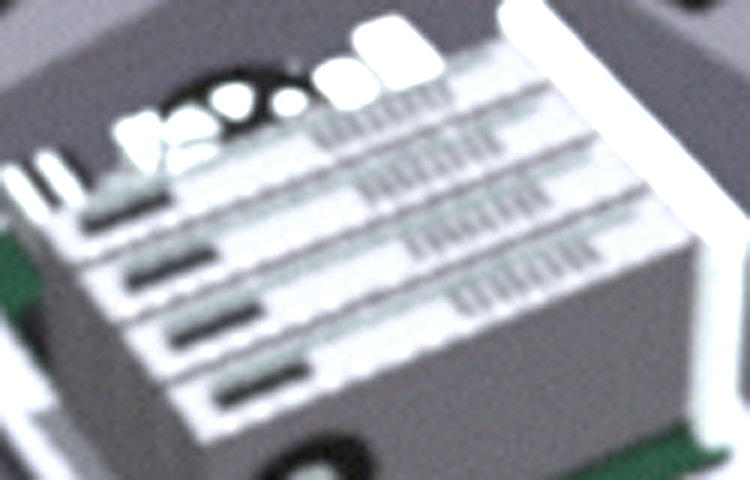

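The gap near-ends in c3 are c (78,265), b (123,322), a (167,381). The rail ends are c (548,85), b (597,135), a (645,185). The outer card corners are (203,442) and (693,240).

```bash
cat > h.py <<'E'
import numpy as np
from scipy.optimize import least_squares
def cam(n):
    d=np.load(f"pics/{n}0.npz");return d["K"],d["R"],d["t"]
def proj(n,X):
    K,R,t=cam(n);p=(np.atleast_2d(X)@R.T+t)@K.T;return p[:,:2]/p[:,2:]
def place(p,L):
    c,s=np.cos(p[2]),np.sin(p[2]);L=np.atleast_2d(L)
    return np.c_[p[0]+c*L[:,0]-s*L[:,1],p[1]+s*L[:,0]+c*L[:,1],p[3]+L[:,2]]
def fit(obs,p0):
    # obs: list (cam, local xyz relative to height plane, px)
    def r(p): return np.concatenate([(proj(n,place(p,L))-np.array(q)).ravel() for n,L,q in obs])
    s=least_squares(r,p0,loss="soft_l1");return s.x,r(s.x).reshape(-1,2)
E
cat > m.py <<'E'
from h import *
cr=lambda a,x,y,k:[(x+(u+.5)/k-.5,y+(v+.5)/k-.5) for u,v in a]
ys=[-.0136,-.0542,-.0948]
ends=[[x,y,0] for x in(-.130,.110) for y in ys]
corn=[[-.130,-.1319+.0003,0],[.110,-.1316,0]]
S=cr([(78,265),(123,322),(167,381),(548,85),(597,135),(645,185)],220,165,6)
S2=cr([(203,442),(693,240)],220,165,6)
T=[(252.96,295.9),(269.43,299.5),(285.67,303.5),(274.95,203),(291.15,206.5),(307.08,210.5)]
for o in ([("side",ends,S),("side",corn,S2),("top",ends,T)],[("top",ends,T)],[("side",ends,S),("side",corn,S2)]):
    p,r=fit(o,[.55,.13,-.2,.165]);print("bench",p.round(4));print(r.round(1).tolist())
    print(place(p,[[-.01,y,0] for y in ys]).round(4).tolist())
q=[[-.075,-.028,0],[.075,-.028,0],[.075,.028,0],[-.075,.028,0]]
Ts=cr([(680-440,462),(765-440,135),(638-440,97),(552-440,425)],400,200,6)
Ss=cr([(515-420,250),(725-420,153),(460-420,183)],360,270,4)
o=[("top",q,Ts),("side",[q[0],q[1],q[3]],Ss)]
p,r=fit(o,[.5,-.28,-.2,.07]);print("stand",p.round(4),r.round(1).tolist())
o=[("top",[0,0,0],cr([(251,272)],400,200,6)),("side",[0,0,0],cr([(186,110)],360,270,4))]
f=lambda a:np.concatenate([(proj(n,a)-np.array(x)).ravel() for n,_,x in o])
s=least_squares(f,[.5,-.28,.126]);print("handle top",s.x.round(4),s.fun.round(2))
E
python3 m.py
```

```text
bench [ 0.5512  0.1341 -0.2167  0.1636]
[[-0.7, 0.9], [-0.9, 0.9], [-0.7, 0.9], [1.2, -0.4], [1.0, -0.2], [1.3, 0.3], [0.3, -0.1], [1.1, -0.7], [-0.5, 1.6], [-0.6, 1.6], [-0.4, 1.3], [-0.0, -1.2], [-0.2, -1.1], [-0.0, -1.5]]
[[0.5385, 0.123, 0.1636], [0.5297, 0.0834, 0.1636], [0.521, 0.0437, 0.1636]]
bench [ 0.5531  0.1357 -0.2198  0.1306]
[[0.4, 0.2], [-0.1, 0.2], [-0.5, -0.2], [0.5, 0.0], [-0.0, 0.1], [-0.3, -0.4]]
[[0.5403, 0.1246, 0.1306], [0.5315, 0.085, 0.1306], [0.5226, 0.0453, 0.1306]]
bench [ 0.567   0.1531 -0.2203  0.1415]
[[0.0, 0.5], [-0.4, 0.3], [-0.4, 0.1], [0.4, 0.1], [0.1, 0.1], [0.2, 0.4], [0.4, -1.1], [-0.3, -0.7]]
[[0.5543, 0.142, 0.1415], [0.5454, 0.1024, 0.1415], [0.5366, 0.0628, 0.1415]]
stand [ 0.5523 -0.3227 -0.2726  0.0706] [[-0.8, 0.0], [-0.9, 0.2], [0.1, 0.9], [0.1, 0.4], [0.3, 0.1], [0.4, 0.0], [1.0, -0.5]]
handle top [ 0.552  -0.323   0.1253] [-0.37  0.39  0.48 -0.07]
```

```bash
cat >> m.py <<'E'
print("----")
def model(p):
    e=[[x,y,0] for x in(p[4],p[5]) for y in ys];c=[[p[4],-.1316,0],[p[5],-.1316,0]]
    return np.concatenate([(proj("side",place(p,e))-S).ravel(),(proj("side",place(p,c))-S2).ravel(),(proj("top",place(p,e))-T).ravel(),[(p[4]+.13)*300]])
s=least_squares(model,[.55,.13,-.2,.165,-.13,.11],loss="soft_l1");print(s.x.round(4),model(s.x).round(1))
print(place(s.x,[[-.01,y,0] for y in ys]).round(4).tolist())
from station import manip
from scipy.spatial.transform import Rotation as Ro
st=manip.sense();R=Ro.from_quat(st["eef_rot"]).as_matrix();print(R.round(3))
d=np.array([.552,-.323,.105-manip.pinch_z+.0])-st["eef_pos"];print("tool delta",(R.T@d).round(4),st["eef_pos"])
E
python3 m.py|sed -n '/----/,$p'
```

```text
----
[ 0.5541  0.1331 -0.2213  0.1647 -0.13    0.1036] [ 0.3  0.1  0.   0.1  0.1  0.1  0.3 -0.1  0.1  0.1  0.3  0.6  1.1 -0.8
  0.  -0.3 -0.3  0.4 -0.4  0.5 -0.3  0.2 -0.1  0.1 -0.2  0.3 -0.  -0.
 -0. ]
[[0.5413, 0.122, 0.1647], [0.5324, 0.0824, 0.1647], [0.5235, 0.0428, 0.1647]]
[[-0.942  0.334 -0.001]
 [ 0.334  0.942 -0.002]
 [-0.    -0.002 -1.   ]]
tool delta [-0.6282 -0.7692  0.1454] [0.21714275 0.61213527 0.23033661]
```

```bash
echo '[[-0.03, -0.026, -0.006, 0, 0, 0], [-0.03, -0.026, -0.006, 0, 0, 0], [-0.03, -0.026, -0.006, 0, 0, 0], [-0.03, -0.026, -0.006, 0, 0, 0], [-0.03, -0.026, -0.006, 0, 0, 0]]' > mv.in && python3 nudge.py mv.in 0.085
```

```text
refused: ROWS must be one flat list, 6 numbers to a row, no inner brackets. Nothing was moved.
```

I used the wrong layout. The manual says one flat list, 6 numbers to a row, no inner brackets; once more.

```bash
echo '[-0.03, -0.026, -0.006, 0, 0, 0, -0.03, -0.026, -0.006, 0, 0, 0, -0.03, -0.026, -0.006, 0, 0, 0, -0.03, -0.026, -0.006, 0, 0, 0, -0.03, -0.026, -0.006, 0, 0, 0]' > mv.in && python3 nudge.py mv.in 0.085; echo '[-0.03, -0.026, -0.006, 0, 0, 0, -0.03, -0.026, -0.006, 0, 0, 0, -0.03, -0.026, -0.006, 0, 0, 0, -0.03, -0.026, -0.006, 0, 0, 0, -0.03, -0.026, -0.006, 0, 0, 0]' > mv.in && python3 nudge.py mv.in
cat > go.py <<'E'
import sys,numpy as np
from station import manip
from scipy.spatial.transform import Rotation as Ro
# usage: go.py x y z yaw_y_angle -> delta in tool axes
a=list(map(float,sys.argv[1:]))
st=manip.sense();R=Ro.from_quat(st["eef_rot"]).as_matrix()
y=np.array([np.cos(a[3]),np.sin(a[3]),0]);D=np.c_[np.cross(y,[0,0,-1]),y,[0,0,-1]]
print("t",round(st["t"],2),"pos",st["eef_pos"].round(4),"F",st["force"].round(2),"w",round(st["width"],4))
print("d tool",(R.T@(np.array(a[:3])-st["eef_pos"])).round(4),"rot",Ro.from_matrix(R.T@D).as_rotvec().round(4),"q",np.round(st["q"],2))
E
python3 go.py .552 -.323 .28 1.3028
```

```text
t: 0.52
eef_pos: [0.3157, 0.438, 0.2611]
eef_rot: [0.169, 0.986, -0.0, -0.0]
force: [1.3, 0.3, -0.1]
width: 0.0848
finger_force: 0.0
t: 0.93
eef_pos: [0.4135, 0.2653, 0.2914]
eef_rot: [0.17, 0.986, 0.0, -0.0]
force: [0.1, 0.5, -0.1]
width: 0.0851
finger_force: 0.0
t 0.93 pos [0.4135 0.2653 0.2914] F [ 0.14  0.55 -0.05] w 0.0851
d tool [-0.3271 -0.5082  0.0113] rot [-0.     -0.0003 -0.0727] q [-0.83 -0.05  0.2   1.74  0.01  1.44  0.6 ]
```

```bash
for i in 1; do echo '[-0.022, -0.034, 0, 0, 0, -0.015, -0.022, -0.034, 0, 0, 0, -0.015, -0.022, -0.034, 0, 0, 0, -0.015, -0.022, -0.034, 0, 0, 0, -0.015, -0.022, -0.034, 0, 0, 0, -0.013]' > mv.in && python3 nudge.py mv.in; done; echo '[-0.022, -0.034, 0, 0, 0, 0, -0.022, -0.034, 0, 0, 0, 0, -0.022, -0.034, 0, 0, 0, 0, -0.022, -0.034, 0, 0, 0, 0, -0.022, -0.034, 0, 0, 0, 0]' > mv.in && python3 nudge.py mv.in|head -2; python3 go.py .552 -.323 .28 1.3028
```

```text
t: 1.35
eef_pos: [0.4656, 0.0698, 0.2912]
eef_rot: [0.133, 0.991, 0.0, -0.0]
force: [0.6, 0.3, 0.5]
width: 0.085
finger_force: 0.0
t: 1.77
eef_pos: [0.5269, -0.123, 0.2913]
t 1.77 pos [ 0.5269 -0.123   0.2913] F [ 0.77  0.78 -0.9 ] w 0.0855
d tool [-0.077  -0.1863  0.0112] rot [0.0006 0.0002 0.0006] q [-0.46  0.06  0.68  1.65 -0.04  1.44  1.52]
```

```bash
echo '[-0.0154, -0.0373, 0.002, 0, 0, 0, -0.0154, -0.0373, 0.002, 0, 0, 0, -0.0154, -0.0373, 0.002, 0, 0, 0, -0.0154, -0.0373, 0.002, 0, 0, 0, -0.0154, -0.0373, 0.002, 0, 0, 0]' > mv.in && python3 nudge.py mv.in |head -2; echo '[0, 0, 0.03, 0, 0, 0, 0, 0, 0.04, 0, 0, 0, 0, 0, 0.03, 0, 0, 0, 0, 0, 0, 0, 0, 0]' > mv.in && python3 nudge.py mv.in |head -2;python3 go.py .552 -.323 .0863 1.3028; python3 - <<'E'
from station import manip
import cv2
t=manip.grab_frame("top")["frame"];s=manip.grab_frame("side")["frame"]
k=5
a=cv2.resize(s[250:350,350:430],None,fx=k,fy=k,interpolation=2);b=cv2.resize(t[190:290,390:470],None,fx=k,fy=k,interpolation=2)
cv2.imwrite("pics/g1.png",cv2.hconcat([a,b]))
E
```

```text
t: 2.18
eef_pos: [0.5519, -0.3229, 0.2808]
t: 2.52
eef_pos: [0.5482, -0.3189, 0.1739]
t 2.52 pos [ 0.5482 -0.3189  0.1739] F [ 0.1  -0.37 -1.08] w 0.085
d tool [-0.0059 -0.0031  0.0876] rot [ 0.0022 -0.0123 -0.0003] q [-0.12  0.4   0.78  1.58 -0.29  1.29  2.01]
```

View pics/g1.png

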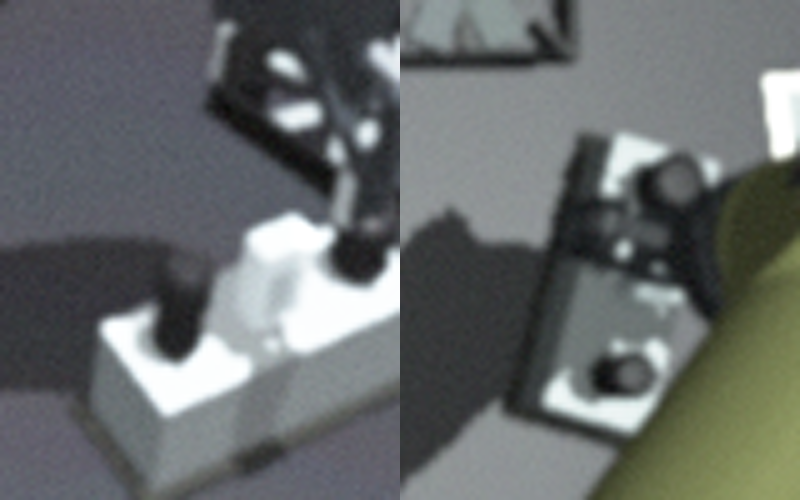

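The gauge stands between the drivers at left-panel (285,235), with the open fingers above it at (225,60) and (345,190). The lateral lag is about 6 mm, so I'll correct it and then go down.

```bash
echo '[-0.006, -0.003, 0.01, 0.002, -0.012, 0, 0, 0, 0.01, 0, 0, 0, 0, 0, 0, 0, 0, 0]' > mv.in && python3 nudge.py mv.in |head -2; python3 go.py .552 -.323 .0863 1.3028
```

```text
t: 2.87
eef_pos: [0.5571, -0.3257, 0.1616]
t 2.87 pos [ 0.5571 -0.3257  0.1616] F [-0.52  0.31 -0.58] w 0.0851
d tool [0.0066 0.0014 0.0752] rot [-0.0018  0.0121  0.0006] q [-0.11  0.42  0.77  1.59 -0.31  1.25  2.02]
```

```bash
echo '[0.006, 0.003, 0, -0.002, 0.012, 0, 0, 0, 0.01, 0, 0, 0, 0, 0, 0.01, 0, 0, 0, 0, 0, 0, 0, 0, 0, 0, 0, 0, 0, 0, 0]' > mv.in && python3 nudge.py mv.in |head -2; python3 go.py .552 -.323 .0863 1.3028
```

```text
t: 3.28
eef_pos: [0.5515, -0.321, 0.1403]
t 3.28 pos [ 0.5515 -0.321   0.1403] F [ 0.08 -0.29  0.5 ] w 0.0851
d tool [-0.0011 -0.0018  0.054 ] rot [ 0.0003 -0.0017  0.0003] q [-0.11  0.43  0.77  1.62 -0.32  1.22  2.03]
```

```bash
echo '[-0.001, -0.001, 0.02, 0, 0, 0, 0, 0, 0.02, 0, 0, 0, 0, 0, 0.014, 0, 0, 0, 0, 0, 0, 0, 0, 0, 0, 0, 0, 0, 0, 0]' > mv.in && python3 nudge.py mv.in |head -2;  echo '[0, 0, 0, 0, 0, 0, 0, 0, 0, 0, 0, 0]' > mv.in && python3 nudge.py mv.in | head -2; python3 go.py .552 -.323 .0863 1.3028
```

```text
t: 3.7
eef_pos: [0.5523, -0.3225, 0.0868]
t: 3.87
eef_pos: [0.5534, -0.3233, 0.0886]
t 3.87 pos [ 0.5534 -0.3233  0.0886] F [ 0.1  -0.22 -0.12] w 0.0846
d tool [ 0.0015 -0.0001  0.0023] rot [-0.0004  0.0021  0.0001] q [-0.09  0.49  0.74  1.66 -0.36  1.13  2.06]
```

Now grip.

```bash
echo '[0, 0, 0.002, 0, 0, 0, 0, 0, 0, 0, 0, 0, 0, 0, 0, 0, 0, 0, 0, 0, 0, 0, 0, 0, 0, 0, 0, 0, 0, 0]' > mv.in && python3 nudge.py mv.in 0.0; echo '[0, 0, 0, 0, 0, 0, 0, 0, 0, 0, 0, 0, 0, 0, 0, 0, 0, 0]' > mv.in && python3 nudge.py mv.in ; python3 go.py .552 -.323 .0863 1.3028
```

```text
t: 4.28
eef_pos: [0.5528, -0.3227, 0.0854]
eef_rot: [0.133, 0.991, 0.0, 0.0]
force: [0.2, -0.4, -0.3]
width: 0.025
finger_force: 0.0
t: 4.53
eef_pos: [0.5528, -0.3228, 0.0854]
eef_rot: [0.134, 0.991, -0.0, 0.0]
force: [0.9, 0.3, 1.0]
width: 0.0172
finger_force: 58.6
t 4.53 pos [ 0.5528 -0.3228  0.0854] F [0.9  0.28 0.97] w 0.0172
d tool [ 0.0007 -0.0004 -0.0009] rot [-0.0001  0.0003  0.0001] q [-0.08  0.49  0.74  1.67 -0.36  1.13  2.06]
```

```bash
echo '[0, 0, -0.008, 0, 0, 0, 0, 0, -0.014, 0, 0, 0, 0, 0, -0.02, 0, 0, 0, 0, 0, -0.025, 0, 0, 0, 0, 0, -0.03, 0, 0, 0]' > mv.in && python3 nudge.py mv.in |sed -n '2p;4,6p'; echo '[0, 0, -0.04, 0, 0, 0, 0, 0, -0.04, 0, 0, 0, 0, 0, -0.02, 0, 0, 0]' > mv.in && python3 nudge.py mv.in |sed -n '2p;4,6p'; python3 go.py .5235 .0428 .275 1.3495
```

```text
eef_pos: [0.5518, -0.3222, 0.1832]
force: [0.8, -1.0, -1.3]
width: 0.0175
finger_force: 58.6
eef_pos: [0.5534, -0.3242, 0.2891]
force: [0.9, -1.0, -0.6]
width: 0.0173
finger_force: 58.6
t 5.2 pos [ 0.5534 -0.3242  0.2891] F [ 0.88 -0.97 -0.57] w 0.0173
d tool [0.1262 0.3459 0.0128] rot [-0.0014  0.0071 -0.0471] q [-0.13  0.34  0.81  1.42 -0.25  1.48  1.98]
```

```bash
echo '[0.012, 0.034, 0, 0, 0, -0.012, 0.012, 0.036, 0, 0, 0, -0.012, 0.012, 0.036, 0, 0, 0, -0.012, 0.012, 0.036, 0, 0, 0, -0.011, 0.012, 0.036, 0, 0, 0, 0]' > mv.in && python3 nudge.py mv.in |sed -n '2p;4,6p'; echo '[0.012, 0.036, 0, 0, 0, 0, 0.012, 0.036, 0, 0, 0, 0, 0.012, 0.036, 0, 0, 0, 0, 0.012, 0.03, 0, 0, 0, 0, 0.008, 0.02, 0, 0, 0, 0]' > mv.in && python3 nudge.py mv.in |sed -n '2p;4,6p'; echo '[0, 0, 0.006, 0, 0, 0, 0, 0, 0, 0, 0, 0, 0, 0, 0, 0, 0, 0, 0, 0, 0, 0, 0, 0, 0, 0, 0, 0, 0, 0]' > mv.in && python3 nudge.py mv.in |sed -n '2p;4,6p'; python3 go.py .5235 .0428 .265 1.3495
```

```text
eef_pos: [0.5368, -0.1343, 0.2835]
force: [1.1, 0.6, -0.2]
width: 0.0173
finger_force: 58.7
eef_pos: [0.5165, 0.0347, 0.2835]
force: [1.0, 0.7, -0.4]
width: 0.0173
finger_force: 58.7
eef_pos: [0.5177, 0.0292, 0.2768]
force: [0.0, 0.3, -1.5]
width: 0.0176
finger_force: 58.8
t 6.45 pos [0.5177 0.0292 0.2768] F [ 0.02  0.31 -1.5 ] w 0.0176
d tool [-0.0027  0.0146  0.0118] rot [ 0.0001  0.0007 -0.0025] q [-0.67  0.01  0.57  1.72 -0.    1.41  1.25]
```

```bash
echo '[-0.0027, 0.0146, 0.008, 0, 0, -0.0025, 0, 0, 0, 0, 0, 0, 0, 0, 0, 0, 0, 0, 0, 0, 0, 0, 0, 0]' > mv.in && python3 nudge.py mv.in |sed -n '2p;4,6p'; python3 go.py .5235 .0428 .265 1.3495; python3 - <<'E'
from station import manip
import cv2
s=manip.grab_frame("side")["frame"];t=manip.grab_frame("top")["frame"]
cv2.imwrite("pics/s_full.png",s)
a=cv2.resize(s[150:250,225:325],None,fx=6,fy=6,interpolation=2)
b=cv2.resize(t[200:300,260:310],None,fx=4,fy=4,interpolation=2);b=cv2.copyMakeBorder(b,0,200,0,0,0)
cv2.imwrite("pics/g2.png",cv2.hconcat([a,b]))
E
```

```text
eef_pos: [0.5232, 0.0447, 0.2678]
force: [0.3, 0.5, 0.5]
width: 0.0171
finger_force: 58.8
t 6.78 pos [0.5232 0.0447 0.2678] F [0.27 0.54 0.51] w 0.0171
d tool [-0.0007 -0.0018  0.0028] rot [-0.001  -0.0006  0.0034] q [-0.68  0.03  0.56  1.72 -0.01  1.4   1.23]
```

View pics/g2.png

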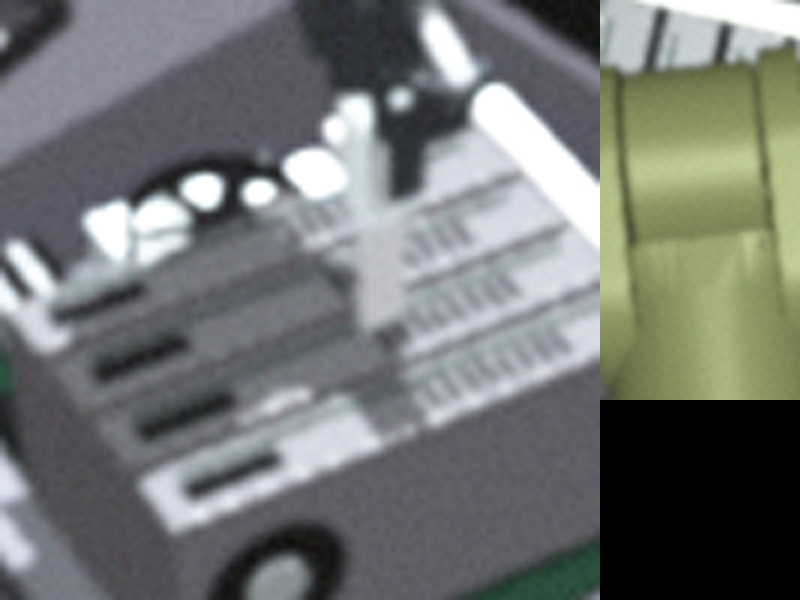

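The blade is in view, with its tip at about (380,328) in the crop, hanging above the outermost gap line (a).

```bash
python3 - <<'E'
from h import *
X=np.array([.5232,.0447,.1924])
print("tip pred",proj("side",X),"meas 287.9 204.3")
a=-.2213;ex=np.array([np.cos(a),np.sin(a),0]);ey=np.array([-np.sin(a),np.cos(a),0])
for s in(-.01,.01): print(proj("side",X+s*ex))
print("per mm y",proj("side",X+.001*ey)-proj("side",X),"per mm z",proj("side",X+[0,0,.001])-proj("side",X))
E
```

```text
tip pred [[289.00132705 202.87613756]] meas 287.9 204.3
[[285.53834706 204.25030884]]
[[292.44718767 201.50875956]]
per mm y [[-0.19936293 -0.23203249]] per mm z [[-0.00446521 -0.29434808]]
```

```bash
echo '[0, 0, 0.008, 0, 0, 0.002, 0, 0, 0.008, 0, 0, 0, 0, 0, 0, 0, 0, 0, 0, 0, 0, 0, 0, 0, 0, 0, 0, 0, 0, 0]' > mv.in && python3 nudge.py mv.in |sed -n '2p;4,6p'; python3 go.py .5235 .0428 .2454 1.3495
```

```text
eef_pos: [0.5231, 0.0445, 0.2521]
force: [0.1, 0.3, -0.8]
width: 0.0172
finger_force: 58.8
t 7.3 pos [0.5231 0.0445 0.2521] F [ 0.09  0.35 -0.77] w 0.0172
d tool [-0.0008 -0.0016  0.0067] rot [-0.0001 -0.0002  0.0009] q [-0.68  0.04  0.56  1.75 -0.02  1.36  1.24]
```

```bash
echo '[-0.0005, -0.0016, 0.004, 0, 0, 0, 0, 0, 0.004, 0, 0, 0, 0, 0, 0, 0, 0, 0, 0, 0, 0, 0, 0, 0, 0, 0, 0, 0, 0, 0]' > mv.in && python3 nudge.py mv.in |sed -n '2p;4,6p'; echo '[0, 0, 0.002, 0, 0, 0, 0, 0, 0.002, 0, 0, 0, 0, 0, 0.002, 0, 0, 0, 0, 0, 0, 0, 0, 0]' > mv.in && python3 nudge.py mv.in |sed -n '2p;4,6p';python3 go.py .5235 .0428 .2454 1.3495; python3 - <<'E'
from station import manip
import cv2
s=manip.grab_frame("side")["frame"]
cv2.imwrite("pics/g3.png",cv2.resize(s[170:230,250:330],None,fx=10,fy=10,interpolation=2))
E
```

```text
eef_pos: [0.5234, 0.0429, 0.2442]
force: [-0.1, -0.4, -1.4]
width: 0.0173
finger_force: 58.8
eef_pos: [0.5231, 0.0429, 0.2377]
force: [-0.4, 0.8, -1.2]
width: 0.0174
finger_force: 58.8
t 8.05 pos [0.5231 0.0429 0.2377] F [-0.37  0.83 -1.2 ] w 0.0174
d tool [-0.0004 -0.     -0.0077] rot [-0.0003 -0.0006  0.0011] q [-0.67  0.04  0.56  1.77 -0.02  1.34  1.24]
```

```bash
echo '[0, 0, 0.002, 0, 0, 0, 0, 0, 0.002, 0, 0, 0, 0, 0, 0.002, 0, 0, 0, 0, 0, 0, 0, 0, 0]' > mv.in && python3 nudge.py mv.in |sed -n '2p;4p';echo '[0, 0, 0.002, 0, 0, 0, 0, 0, 0.002, 0, 0, 0, 0, 0, 0.002, 0, 0, 0, 0, 0, 0, 0, 0, 0]' > mv.in && python3 nudge.py mv.in |sed -n '2p;4p'; echo '[0, 0, 0.002, 0, 0, 0, 0, 0, 0.001, 0, 0, 0, 0, 0, 0, 0, 0, 0, 0, 0, 0, 0, 0, 0]' > mv.in && python3 nudge.py mv.in |sed -n '2p;4p';echo '[0, 0, 0.001, 0, 0, 0, 0, 0, 0, 0, 0, 0, 0, 0, 0, 0, 0, 0]' > mv.in && python3 nudge.py mv.in |sed -n '2p;4p'
```

```text
eef_pos: [0.5231, 0.0429, 0.2317]
force: [0.7, 0.8, -1.2]
eef_pos: [0.5231, 0.0429, 0.2257]
force: [0.2, 0.7, -1.4]
eef_pos: [0.5233, 0.0429, 0.2232]
force: [-0.3, -0.1, -0.6]
eef_pos: [0.5233, 0.0429, 0.2222]
force: [0.0, -0.4, -1.0]
```

View pics/g3.png

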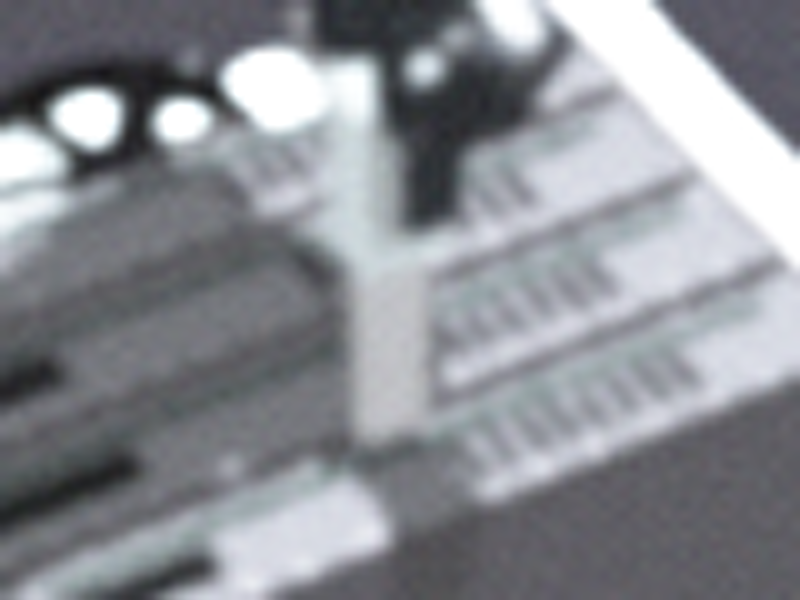

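The blade bottom at about (385,430) meets the line of gap a, which runs from (330,455) to (435,395), so it's in the mouth. I'll feel my way down.

```bash
echo '[0, 0, 0.001, 0, 0, 0, 0, 0, 0, 0, 0, 0]' > mv.in && python3 nudge.py mv.in |sed -n '2p;4p';echo '[0, 0, 0.001, 0, 0, 0, 0, 0, 0, 0, 0, 0]' > mv.in && python3 nudge.py mv.in |sed -n '2p;4p'; echo '[0, 0, 0.001, 0, 0, 0, 0, 0, 0, 0, 0, 0]' > mv.in && python3 nudge.py mv.in |sed -n '2p;4p'
```

```text
eef_pos: [0.5233, 0.0429, 0.2211]
force: [0.7, 0.1, -0.8]
eef_pos: [0.5233, 0.0429, 0.2201]
force: [0.0, 0.1, -0.6]
eef_pos: [0.5234, 0.0429, 0.2191]
force: [-0.1, 0.1, -0.8]
```

```bash
for i in 1; do echo '[0, 0, 0.001, 0, 0, 0, 0, 0, 0, 0, 0, 0]' > mv.in && python3 nudge.py mv.in |sed -n '2p;4p';echo '[0, 0, 0.0007, 0, 0, 0, 0, 0, 0, 0, 0, 0]' > mv.in && python3 nudge.py mv.in |sed -n '2p;4p'; done
```

```text
eef_pos: [0.5236, 0.0432, 0.2186]
force: [-0.5, 1.0, 1.0]
eef_pos: [0.5237, 0.0434, 0.2182]
force: [-0.6, 0.8, 4.0]
```

```bash
echo '[0, 0, -0.003, 0, 0, 0, 0, 0, -0.008, 0, 0, 0, 0, 0, -0.012, 0, 0, 0, 0, 0, -0.014, 0, 0, 0, 0, 0, -0.005, 0, 0, 0]' > mv.in && python3 nudge.py mv.in |sed -n '2p;4p'; echo '[0, 0.02, 0, 0, 0, 0, 0, 0.0206, 0, 0, 0, 0, 0, 0, 0, 0, 0, 0, 0, 0, 0, 0, 0, 0, 0, 0, 0, 0, 0, 0]' > mv.in && python3 nudge.py mv.in |sed -n '2p;4p'; echo '[0, 0, 0, 0, 0, 0, 0, 0, 0, 0, 0, 0]' > mv.in && python3 nudge.py mv.in |sed -n '2p;4p'; python3 go.py .5324 .0824 .2442 1.3495
```

```text
eef_pos: [0.5244, 0.0428, 0.2622]
force: [0.5, -1.2, 0.4]
eef_pos: [0.5322, 0.0819, 0.2596]
force: [-0.8, -0.9, -0.5]
eef_pos: [0.5322, 0.0815, 0.2597]
force: [0.0, 0.2, -1.0]
t 11.18 pos [0.5322 0.0815 0.2597] F [ 0.03  0.23 -0.96] w 0.0173
d tool [0.     0.0009 0.0155] rot [-0.      0.0002 -0.0005] q [-0.71  0.07  0.53  1.7  -0.03  1.38  1.18]
```

```bash
echo '[0, 0.0008, 0.005, 0, 0, 0, 0, 0, 0.007, 0, 0, 0, 0, 0, 0, 0, 0, 0, 0, 0, 0, 0, 0, 0, 0, 0, 0, 0, 0, 0]' > mv.in && python3 nudge.py mv.in |sed -n '2p;4p'; echo '[0, 0, 0.003, 0, 0, 0, 0, 0, 0.002, 0, 0, 0, 0, 0, 0.002, 0, 0, 0, 0, 0, 0.002, 0, 0, 0, 0, 0, 0, 0, 0, 0]' > mv.in && python3 nudge.py mv.in |sed -n '2p;4p'; echo '[0, 0, 0, 0, 0, 0, 0, 0, 0, 0, 0, 0]' > mv.in && python3 nudge.py mv.in |sed -n '2p;4p'; python3 go.py .5324 .0824 .220 1.3495; python3 - <<'E'
from station import manip
import cv2
s=manip.grab_frame("side")["frame"]
cv2.imwrite("pics/g4.png",cv2.resize(s[170:230,250:330],None,fx=10,fy=10,interpolation=2))
E
```

```text
eef_pos: [0.5323, 0.0833, 0.2474]
force: [0.0, 0.1, -0.2]
eef_pos: [0.5321, 0.0833, 0.238]
force: [-0.8, 0.3, -0.7]
eef_pos: [0.5325, 0.0833, 0.2386]
force: [-0.3, -0.2, -1.1]
t 12.18 pos [0.5325 0.0833 0.2386] F [-0.26 -0.19 -1.13] w 0.0172
d tool [-0.0002 -0.0009  0.0186] rot [0.0001 0.0002 0.001 ] q [-0.71  0.08  0.53  1.74 -0.04  1.34  1.19]
```

View pics/g4.png

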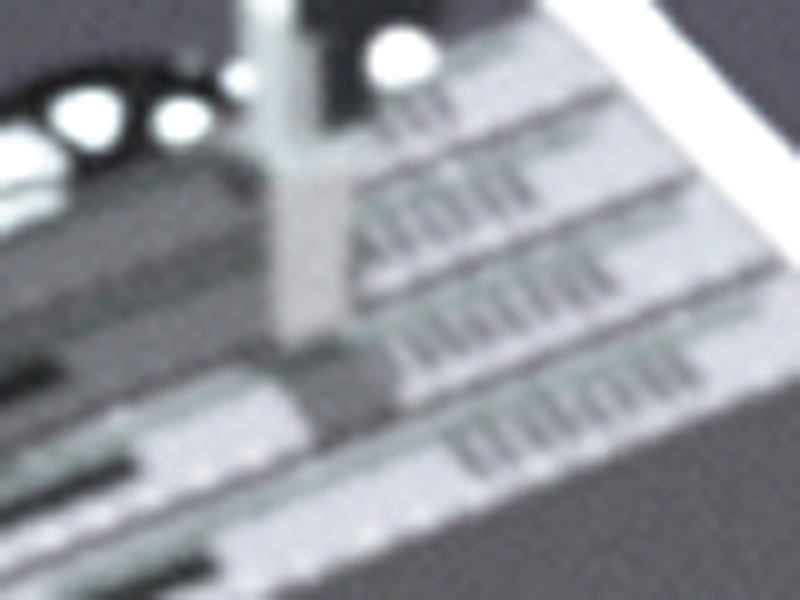

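The blade bottom at about (308,335) sits on the line of gap b, from (250,360) to (355,305). I'll carry on down.

```bash
echo '[0, -0.0006, 0.002, 0, 0, 0, 0, 0, 0.002, 0, 0, 0, 0, 0, 0.002, 0, 0, 0, 0, 0, 0, 0, 0, 0]' > mv.in && python3 nudge.py mv.in |sed -n '2p;4p';echo '[0, 0, 0.002, 0, 0, 0, 0, 0, 0.002, 0, 0, 0, 0, 0, 0.002, 0, 0, 0, 0, 0, 0, 0, 0, 0]' > mv.in && python3 nudge.py mv.in |sed -n '2p;4p'; echo '[0, 0, 0.002, 0, 0, 0, 0, 0, 0.001, 0, 0, 0, 0, 0, 0, 0, 0, 0, 0, 0, 0, 0, 0, 0]' > mv.in && python3 nudge.py mv.in |sed -n '2p;4p'
```

```text
eef_pos: [0.5319, 0.0827, 0.232]
force: [0.5, 0.2, -1.1]
eef_pos: [0.532, 0.0827, 0.226]
force: [0.1, 0.0, -1.3]
eef_pos: [0.5322, 0.0828, 0.2235]
force: [0.3, 0.2, -0.4]
```

```bash
echo '[0, 0, 0.001, 0, 0, 0, 0, 0, 0, 0, 0, 0]' > mv.in && python3 nudge.py mv.in |sed -n '2p;4p';echo '[0, 0, 0.001, 0, 0, 0, 0, 0, 0, 0, 0, 0]' > mv.in && python3 nudge.py mv.in |sed -n '2p;4p'; echo '[0, 0, 0.001, 0, 0, 0, 0, 0, 0, 0, 0, 0]' > mv.in && python3 nudge.py mv.in |sed -n '2p;4p'
```

```text
eef_pos: [0.5322, 0.0827, 0.2225]
force: [-0.3, -0.7, -1.7]
eef_pos: [0.5322, 0.0827, 0.2214]
force: [-0.1, 0.7, -2.1]
eef_pos: [0.5322, 0.0827, 0.2204]
force: [0.6, -1.4, -0.6]
```

```bash
echo '[0, 0, 0.001, 0, 0, 0, 0, 0, 0, 0, 0, 0]' > mv.in && python3 nudge.py mv.in |sed -n '2p;4p';echo '[0, 0, 0.001, 0, 0, 0, 0, 0, 0, 0, 0, 0]' > mv.in && python3 nudge.py mv.in |sed -n '2p;4p'
```

```text
eef_pos: [0.5322, 0.0827, 0.2194]
force: [0.6, -0.4, 0.1]
eef_pos: [0.5322, 0.0827, 0.2184]
force: [-0.1, 0.1, -0.6]
```

```bash
echo '[0, 0, 0.0007, 0, 0, 0, 0, 0, 0, 0, 0, 0]' > mv.in && python3 nudge.py mv.in |sed -n '2p;4p'
```

```text
eef_pos: [0.5322, 0.0827, 0.2177]
force: [-0.2, 0.4, -0.5]
```

```bash
echo '[0, 0, 0.001, 0, 0, 0, 0, 0, 0, 0, 0, 0]' > mv.in && python3 nudge.py mv.in |sed -n '2p;4p'
```

```text
eef_pos: [0.5322, 0.0827, 0.2167]
force: [-0.0, 0.0, -1.1]
```

```bash
echo '[0, 0, 0.001, 0, 0, 0, 0, 0, 0, 0, 0, 0]' > mv.in && python3 nudge.py mv.in |sed -n '2p;4p'
```

```text
eef_pos: [0.5322, 0.0827, 0.2157]
force: [0.6, 0.4, -0.7]
```

```bash
echo '[0, 0, 0.0007, 0, 0, 0, 0, 0, 0, 0, 0, 0]' > mv.in && python3 nudge.py mv.in |sed -n '2p;4p'
```

```text
eef_pos: [0.5322, 0.0827, 0.215]
force: [-0.3, -0.2, -0.9]
```

```bash
echo '[0, 0, 0.001, 0, 0, 0, 0, 0, 0, 0, 0, 0]' > mv.in && python3 nudge.py mv.in |sed -n '2p;4p'
```

```text
eef_pos: [0.5322, 0.0827, 0.214]
force: [-0.2, 0.0, -0.3]
```

```bash
echo '[0, 0, 0.001, 0, 0, 0, 0, 0, 0, 0, 0, 0]' > mv.in && python3 nudge.py mv.in |sed -n '2p;4p'
```

```text
eef_pos: [0.5322, 0.0828, 0.213]
force: [-0.3, 0.2, -0.0]
```

```bash
echo '[0, 0, 0.001, 0, 0, 0, 0, 0, 0, 0, 0, 0]' > mv.in && python3 nudge.py mv.in |sed -n '2p;4p'
```

```text
eef_pos: [0.5322, 0.0828, 0.212]
force: [0.4, 0.4, -1.1]
```

```bash
echo '[0, 0, 0.001, 0, 0, 0, 0, 0, 0, 0, 0, 0]' > mv.in && python3 nudge.py mv.in |sed -n '2p;4p'
```

```text
eef_pos: [0.5322, 0.0828, 0.2109]
force: [-1.1, -0.2, -0.7]
```

Gap b is free past 29 mm, so I'll take it all the way in.

```bash
echo '[0, 0, 0.0015, 0, 0, 0, 0, 0, 0.0015, 0, 0, 0, 0, 0, 0.0015, 0, 0, 0, 0, 0, 0.0015, 0, 0, 0, 0, 0, 0, 0, 0, 0]' > mv.in && python3 nudge.py mv.in |sed -n '2p;4p'
```

```text
eef_pos: [0.532, 0.0827, 0.2047]
force: [-0.1, 0.2, -0.6]
```

```bash
echo '[0, 0, 0.002, 0, 0, 0, 0, 0, 0.002, 0, 0, 0, 0, 0, 0.002, 0, 0, 0, 0, 0, 0.002, 0, 0, 0, 0, 0, 0, 0, 0, 0]' > mv.in && python3 nudge.py mv.in |sed -n '2p;4p'
```

```text
eef_pos: [0.532, 0.0827, 0.1966]
force: [0.8, 0.2, -0.9]
```

```bash
echo '[0, 0, 0.002, 0, 0, 0, 0, 0, 0.002, 0, 0, 0, 0, 0, 0.002, 0, 0, 0, 0, 0, 0.002, 0, 0, 0, 0, 0, 0, 0, 0, 0]' > mv.in && python3 nudge.py mv.in |sed -n '2p;4p'; python3 go.py .5322 .0827 .1801 1.3495
```

```text
eef_pos: [0.532, 0.0827, 0.1886]
force: [0.8, 0.7, -0.9]
t 16.65 pos [0.532  0.0827 0.1886] F [ 0.76  0.66 -0.93] w 0.0174
d tool [-0.0002  0.0001  0.0085] rot [-0.0003 -0.0006  0.001 ] q [-0.7   0.11  0.53  1.8  -0.06  1.24  1.2 ]
```

```bash
echo '[0, 0, 0.0015, 0, 0, 0, 0, 0, 0.0015, 0, 0, 0, 0, 0, 0.0015, 0, 0, 0, 0, 0, 0.0015, 0, 0, 0, 0, 0, 0, 0, 0, 0]' > mv.in && python3 nudge.py mv.in |sed -n '2p;4p'
```

```text
eef_pos: [0.5321, 0.0827, 0.1828]
force: [0.3, -0.3, -0.7]
```

```bash
echo '[0, 0, 0.001, 0, 0, 0, 0, 0, 0, 0, 0, 0]' > mv.in && python3 nudge.py mv.in |sed -n '2p;4p'
```

```text
eef_pos: [0.5322, 0.0828, 0.182]
force: [-0.3, 0.2, -1.1]
```

```bash
echo '[0, 0, 0.0007, 0, 0, 0, 0, 0, 0, 0, 0, 0]' > mv.in && python3 nudge.py mv.in |sed -n '2p;4p'
```

```text
eef_pos: [0.5322, 0.0827, 0.1814]
force: [0.2, 1.7, -1.4]
```

```bash
echo '[0, 0, 0.0006, 0, 0, 0, 0, 0, 0, 0, 0, 0]' > mv.in && python3 nudge.py mv.in |sed -n '2p;4p'
```

```text
eef_pos: [0.5322, 0.0827, 0.1808]
force: [-0.1, 1.0, -1.0]
```

```bash
echo '[0, 0, 0.0005, 0, 0, 0, 0, 0, 0, 0, 0, 0]' > mv.in && python3 nudge.py mv.in |sed -n '2p;4p'
```

```text
eef_pos: [0.5323, 0.0828, 0.1804]
force: [0.7, -0.2, -0.3]
```

```bash
echo '[0, 0, 0.0005, 0, 0, 0, 0, 0, 0, 0, 0, 0]' > mv.in && python3 nudge.py mv.in |sed -n '2p;4p'
```

```text
eef_pos: [0.5323, 0.0828, 0.1804]
force: [-1.6, 0.1, 2.5]
```

```bash
echo '[0, 0, 0.0004, 0, 0, 0, 0, 0, 0, 0, 0, 0]' > mv.in && python3 nudge.py mv.in |sed -n '2p;4p'
```

```text
eef_pos: [0.5324, 0.0828, 0.1803]
force: [-2.0, -0.5, 6.0]
```

Fully home in b, with contact at TCP z 0.1804. I'll draw it out and check gap c.

```bash
echo '[0, 0, -0.004, 0, 0, 0, 0, 0, -0.012, 0, 0, 0, 0, 0, -0.02, 0, 0, 0, 0, 0, -0.025, 0, 0, 0, 0, 0, -0.018, 0, 0, 0]' > mv.in && python3 nudge.py mv.in |sed -n '2p;4p';echo '[0, 0, -0.003, 0, 0, 0, 0, 0, 0, 0, 0, 0, 0, 0.02, 0, 0, 0, 0, 0, 0.0206, 0, 0, 0, 0, 0, 0, 0, 0, 0, 0]' > mv.in && python3 nudge.py mv.in |sed -n '2p;4p'; echo '[0, 0, 0, 0, 0, 0, 0, 0, 0, 0, 0, 0, 0, 0, 0, 0, 0, 0, 0, 0, 0, 0, 0, 0]' > mv.in && python3 nudge.py mv.in |sed -n '2p;4p'; python3 go.py .5412 .1223 .2442 1.3495
```

```text
eef_pos: [0.5328, 0.0827, 0.2609]
force: [0.5, 0.5, 0.0]
eef_pos: [0.5403, 0.1273, 0.2595]
force: [-0.7, 0.6, -0.5]
eef_pos: [0.541, 0.1213, 0.2612]
force: [-0.1, 1.3, 0.1]
t 19.23 pos [0.541  0.1213 0.2612] F [-0.09  1.28  0.11] w 0.0172
d tool [0.     0.0011 0.017 ] rot [-0.0004 -0.0003 -0.0006] q [-0.74  0.1   0.51  1.66 -0.05  1.39  1.13]
```

```bash
echo '[0, 0, 0.006, 0, 0, 0, 0, 0, 0.007, 0, 0, 0, 0, 0, 0, 0, 0, 0, 0, 0, 0, 0, 0, 0, 0, 0, 0, 0, 0, 0]' > mv.in && python3 nudge.py mv.in |sed -n '2p;4p'; python3 go.py .5412 .1223 .2442 1.3495
```

```text
eef_pos: [0.541, 0.1223, 0.2483]
force: [-0.4, -0.2, 0.1]
t 19.65 pos [0.541  0.1223 0.2483] F [-0.36 -0.19  0.1 ] w 0.0172
d tool [-0.0002  0.      0.0041] rot [-0.     -0.0002  0.0009] q [-0.74  0.11  0.51  1.68 -0.06  1.36  1.13]
```

```bash
echo '[0, 0, 0.003, 0, 0, 0, 0, 0, 0.002, 0, 0, 0, 0, 0, 0, 0, 0, 0, 0, 0, 0, 0, 0, 0]' > mv.in && python3 nudge.py mv.in |sed -n '2p;4p'
```

```text
eef_pos: [0.5411, 0.1224, 0.2433]
force: [0.0, -0.2, -1.2]
```

```bash
echo '[0, 0, 0.002, 0, 0, 0, 0, 0, 0.002, 0, 0, 0, 0, 0, 0.001, 0, 0, 0, 0, 0, 0, 0, 0, 0]' > mv.in && python3 nudge.py mv.in |sed -n '2p;4p'
```

```text
eef_pos: [0.5409, 0.1223, 0.2381]
force: [0.0, -0.7, -0.2]
```

```bash
echo '[0, 0, 0.002, 0, 0, 0, 0, 0, 0.002, 0, 0, 0, 0, 0, 0.002, 0, 0, 0, 0, 0, 0, 0, 0, 0]' > mv.in && python3 nudge.py mv.in |sed -n '2p;4p'
```

```text
eef_pos: [0.5409, 0.1223, 0.2319]
force: [0.1, -0.2, -1.7]
```

```bash
echo '[0, 0, 0.002, 0, 0, 0, 0, 0, 0.002, 0, 0, 0, 0, 0, 0.002, 0, 0, 0, 0, 0, 0.002, 0, 0, 0, 0, 0, 0, 0, 0, 0]' > mv.in && python3 nudge.py mv.in |sed -n '2p;4p'
```

```text
eef_pos: [0.5408, 0.1223, 0.2239]
force: [-0.5, 0.1, -1.4]
```

```bash
echo '[0, 0, 0.001, 0, 0, 0, 0, 0, 0.001, 0, 0, 0, 0, 0, 0.001, 0, 0, 0, 0, 0, 0, 0, 0, 0]' > mv.in && python3 nudge.py mv.in |sed -n '2p;4p'
```

```text
eef_pos: [0.5411, 0.1223, 0.2213]
force: [-0.0, -0.0, -0.6]
```

```bash
echo '[0, 0, 0.001, 0, 0, 0, 0, 0, 0, 0, 0, 0]' > mv.in && python3 nudge.py mv.in |sed -n '2p;4p'
```

```text
eef_pos: [0.5411, 0.1224, 0.2203]
force: [-0.0, -0.4, -1.2]
```

```bash
echo '[0, 0, 0.0007, 0, 0, 0, 0, 0, 0, 0, 0, 0]' > mv.in && python3 nudge.py mv.in |sed -n '2p;4p'
```

```text
eef_pos: [0.5411, 0.1224, 0.2197]
force: [0.1, 0.3, 0.3]
```

```bash
echo '[0, 0, 0.0007, 0, 0, 0, 0, 0, 0, 0, 0, 0]' > mv.in && python3 nudge.py mv.in |sed -n '2p;4p'
```

```text
eef_pos: [0.5412, 0.1224, 0.219]
force: [0.2, 0.2, -0.3]
```

```bash
echo '[0, 0, 0.0007, 0, 0, 0, 0, 0, 0, 0, 0, 0]' > mv.in && python3 nudge.py mv.in |sed -n '2p;4p'
```

```text
eef_pos: [0.5413, 0.1226, 0.2186]
force: [0.1, 0.2, 0.4]
```

```bash
echo '[0, 0, 0.0006, 0, 0, 0, 0, 0, 0, 0, 0, 0]' > mv.in && python3 nudge.py mv.in |sed -n '2p;4p'
```

```text
eef_pos: [0.5414, 0.1227, 0.2183]
force: [-0.5, 0.9, 2.3]
```

```bash
echo '[0, 0, 0.0003, 0, 0, 0, 0, 0, 0, 0, 0, 0]' > mv.in && python3 nudge.py mv.in |sed -n '2p;4p'
```

```text
eef_pos: [0.5415, 0.1227, 0.2181]
force: [-0.9, 1.7, 5.0]
```

Gap c jams at 22 mm. I'll draw out and go back to b.

```bash
echo '[0, 0, -0.003, 0, 0, 0, 0, 0, -0.008, 0, 0, 0, 0, 0, -0.012, 0, 0, 0, 0, 0, -0.014, 0, 0, 0, 0, 0, -0.005, 0, 0, 0]' > mv.in && python3 nudge.py mv.in |sed -n '2p;4p'; echo '[0, -0.02, 0, 0, 0, 0, 0, -0.0206, 0, 0, 0, 0, 0, 0, 0, 0, 0, 0, 0, 0, 0, 0, 0, 0, 0, 0, 0, 0, 0, 0]' > mv.in && python3 nudge.py mv.in |sed -n '2p;4p'; echo '[0, 0, 0.006, 0, 0, 0, 0, 0, 0.006, 0, 0, 0, 0, 0, 0, 0, 0, 0, 0, 0, 0, 0, 0, 0, 0, 0, 0, 0, 0, 0]' > mv.in && python3 nudge.py mv.in |sed -n '2p;4p'; python3 go.py .5322 .0827 .2380 1.3495
```

```text
eef_pos: [0.5421, 0.1223, 0.2621]
force: [0.0, -0.7, -0.2]
eef_pos: [0.5323, 0.0832, 0.2597]
force: [-0.4, 0.3, -0.3]
eef_pos: [0.5322, 0.083, 0.2472]
force: [0.2, -0.4, -1.3]
t 23.65 pos [0.5322 0.083  0.2472] F [ 0.17 -0.42 -1.34] w 0.017
d tool [-0.0001 -0.0003  0.0092] rot [-0.0004 -0.0004  0.0016] q [-0.71  0.07  0.53  1.72 -0.04  1.36  1.18]
```

```bash
echo '[0, -0.0003, 0.002, 0, 0, 0, 0, 0, 0.002, 0, 0, 0, 0, 0, 0.002, 0, 0, 0, 0, 0, 0.002, 0, 0, 0, 0, 0, 0, 0, 0, 0]' > mv.in && python3 nudge.py mv.in |sed -n '2p;4p'
```

```text
eef_pos: [0.5319, 0.0824, 0.2389]
force: [-0.4, -0.6, -1.1]
```

```bash
echo '[0, 0, 0.003, 0, 0, 0, 0, 0, 0.003, 0, 0, 0, 0, 0, 0.003, 0, 0, 0, 0, 0, 0.003, 0, 0, 0, 0, 0, 0, 0, 0, 0]' > mv.in && python3 nudge.py mv.in |sed -n '2p;4p'
```

```text
eef_pos: [0.5317, 0.0824, 0.2266]
force: [-0.7, 0.2, -0.3]
```

```bash
echo '[0, 0, 0.003, 0, 0, 0, 0, 0, 0.003, 0, 0, 0, 0, 0, 0.003, 0, 0, 0, 0, 0, 0.003, 0, 0, 0, 0, 0, 0, 0, 0, 0]' > mv.in && python3 nudge.py mv.in |sed -n '2p;4p'
```

```text
eef_pos: [0.5318, 0.0824, 0.2147]
force: [1.0, -0.1, 0.6]
```

```bash
echo '[0, 0, 0.003, 0, 0, 0, 0, 0, 0.003, 0, 0, 0, 0, 0, 0.003, 0, 0, 0, 0, 0, 0.003, 0, 0, 0, 0, 0, 0, 0, 0, 0]' > mv.in && python3 nudge.py mv.in |sed -n '2p;4p'
```

```text
eef_pos: [0.5318, 0.0824, 0.2027]
force: [-0.3, 0.9, -1.1]
```

```bash
echo '[0, 0, 0.003, 0, 0, 0, 0, 0, 0.003, 0, 0, 0, 0, 0, 0.003, 0, 0, 0, 0, 0, 0.003, 0, 0, 0, 0, 0, 0, 0, 0, 0]' > mv.in && python3 nudge.py mv.in |sed -n '2p;4p'
```

```text
eef_pos: [0.5318, 0.0824, 0.1907]
force: [-0.0, -0.2, -0.5]
```

```bash
echo '[0, 0, 0.003, 0, 0, 0, 0, 0, 0.002, 0, 0, 0, 0, 0, 0.002, 0, 0, 0, 0, 0, 0.001, 0, 0, 0, 0, 0, 0, 0, 0, 0]' > mv.in && python3 nudge.py mv.in |sed -n '2p;4p'
```

```text
eef_pos: [0.5321, 0.0824, 0.1832]
force: [-0.5, -0.1, -1.0]
```

```bash
echo '[0, 0, 0.001, 0, 0, 0, 0, 0, 0.0006, 0, 0, 0, 0, 0, 0, 0, 0, 0]' > mv.in && python3 nudge.py mv.in |sed -n '2p;4p'
```

```text
eef_pos: [0.5322, 0.0825, 0.1818]
force: [0.5, 0.6, -0.8]
```

```bash
echo '[0, 0, 0.0006, 0, 0, 0, 0, 0, 0, 0, 0, 0]' > mv.in && python3 nudge.py mv.in |sed -n '2p;4p'
```

```text
eef_pos: [0.5322, 0.0825, 0.1812]
force: [-0.1, 0.1, -0.9]
```

```bash
echo '[0, 0, 0.0004, 0, 0, 0, 0, 0, 0, 0, 0, 0]' > mv.in && python3 nudge.py mv.in |sed -n '2p;4p'
```

```text
eef_pos: [0.5322, 0.0825, 0.1808]
force: [-0.8, 1.1, -0.9]
```

```bash
echo '[0, 0, 0.0004, 0, 0, 0, 0, 0, 0, 0, 0, 0]' > mv.in && python3 nudge.py mv.in |sed -n '2p;4p'
```

```text
eef_pos: [0.5322, 0.0825, 0.1804]
force: [0.2, -0.4, -0.2]
```

```bash
echo '[0, 0, 0.0004, 0, 0, 0, 0, 0, 0, 0, 0, 0]' > mv.in && python3 nudge.py mv.in |sed -n '2p;4p'
```

```text
eef_pos: [0.5322, 0.0825, 0.1804]
force: [-1.6, -0.6, 1.4]
```

Home with light contact. Next I'll release and back off.

```bash
echo '[0, 0, 0, 0, 0, 0, 0, 0, 0, 0, 0, 0, 0, 0, 0, 0, 0, 0, 0, 0, 0, 0, 0, 0, 0, 0, 0, 0, 0, 0]' > mv.in && python3 nudge.py mv.in 0.06|sed -n '2p;4,6p'; echo '[0, 0, 0, 0, 0, 0, 0, 0, 0, 0, 0, 0, 0, 0, -0.004, 0, 0, 0, 0, 0, -0.01, 0, 0, 0, 0, 0, -0.016, 0, 0, 0]' > mv.in && python3 nudge.py mv.in|sed -n '2p;4,6p'; echo '[0, 0, -0.02, 0, 0, 0, 0, 0, -0.025, 0, 0, 0, 0, 0, -0.03, 0, 0, 0, 0, 0, -0.03, 0, 0, 0, 0, 0, 0, 0, 0, 0]' > mv.in && python3 nudge.py mv.in|sed -n '2p;4,6p'; echo '[0, 0, 0, 0, 0, 0, 0, 0, 0, 0, 0, 0, 0, 0, 0, 0, 0, 0]' > mv.in && python3 nudge.py mv.in|sed -n '2p;4,6p'
python3 - <<'E'
from station import manip
import cv2
s=manip.grab_frame("side")["frame"]
cv2.imwrite("pics/g5.png",cv2.resize(s[140:250,210:350],None,fx=5,fy=5,interpolation=2))
E
```

```text
eef_pos: [0.5322, 0.0824, 0.18]
force: [-0.3, -0.3, -0.3]
width: 0.0602
finger_force: 0.0
eef_pos: [0.5313, 0.0823, 0.2098]
force: [-0.3, -0.1, -0.4]
width: 0.0599
finger_force: 0.0
eef_pos: [0.535, 0.0826, 0.3224]
force: [0.7, 0.0, 0.9]
width: 0.0598
finger_force: 0.0
eef_pos: [0.5316, 0.0824, 0.3142]
force: [0.1, -0.1, -0.6]
width: 0.0603
finger_force: 0.0
```

View pics/g5.png

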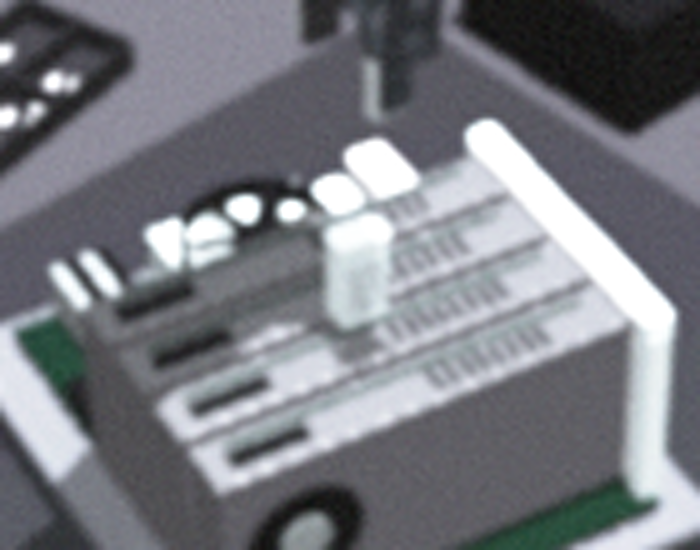

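The gauge stands upright in the middle gap, its handle on the card tops at (358,275), and the gripper is clear above it. I'll hand in.

```bash
python3 -c "
from station import manip
print(manip.hand_in())"
```

```text
the job is handed in; nothing more can be done
None
```

The job is handed in: gaps a and c jammed about 22 mm down and the blade was drawn out of both, while gap b was clear, so the gauge now stands there fully home and released, with the gripper clear above it.

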